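# Fit the stop rod in its sprung holder and lock it

## Task

Take the collared stop rod from its wooden rest and slide it nose first into the rod holder, pushing past the sprung side plunger until the collar comes up against the holder's face and the plunger drops into the rod's groove. Keep the cam lever up until then; when the rod is home, flip the lever right over to its stop to clamp the rod, and let go. Do not disturb the spanner, the tape spool or the spray can.

Things in the scene. Friction and masses are not known exactly. Their poses are not given: they have to be found in the camera images.
- stop_rod: Loose round steel rod, 203 mm, 0.16 kg, level in the rest's V notches. Origin: on the axis at the collar's front face; +x to the nose. Collar 32 mm dia, x -8 to 0. Shank 14 mm dia, x 0 to 86, tapering to 4 mm dia at x 95. Groove 12 mm wide, 6 mm dia, at x 44. Dark tail 16 mm dia, x -108 to -8: grip it from above at about x -48. Centre of mass near x -10. Its roll does not matter.
- rod_groove (a point): Centre of the rod's groove, on the axis, 44 mm ahead of the collar's front face.
- rod_nose (a point): Tip of the rod's nose, on the axis.
- rest: Wooden rod rest, fixed: base 190 x 60 x 10 mm, origin under it on the table; +x is the way the rod's nose points. Two V saddles 14 mm thick, 50 mm wide, 47 mm high, at x +60 and -92 mm. The rod's axis lies 45 mm above the table, its collar face within 8 mm of the rest's origin. Lift the rod straight up.
- holder: Rod holder, fixed: steel base 110 x 80 mm, grey block 60 mm long (x -30 to 30), 42 mm wide, top 96 mm high. Origin on the table under it; +x is the way the rod is pushed in. Level through bore 16 mm square along x, axis 75 mm above the table; mouth at x -30, a 24 mm square lead-in 4 mm deep. The rod ends with its collar against the mouth face, its nose 35 mm out of the back.
- holder_mouth (a point): Centre of the bore's mouth, in the plane of the holder's front face, 75 mm above the table; axes as the holder's.
- holder_seat (a point): Point on the bore's axis, 44 mm in from the mouth face, level with the plunger: the groove's centre belongs here. Axes as the holder's.
- plunger (a joint): Side spring plunger on the holder's +y side (black knob outside); a 7 mm ball nose reaches into the bore. 0 = sprung fully in, grows in m as it is pushed out. Rides at about 1.7 to 4 mm on the rod's shank, below 1 mm in the groove. Spring 4 N at 0, 8 N at 4 mm; pushing the rod past it takes up to about 10 N along the axis.
- cam_lever (a joint): Cam lever on the holder's top, round bar with black grip, swinging in the upright plane of the bore. 0 = leaning 0.17 rad from upright to the mouth; grows as it swings over away from the mouth (holder's +x); 1.55 = stop, 0.19 rad above level over the block's back, rod clamped. Starts at 0 to 0.3, stays where left; takes about 2 to 3 N at the grip; closed fingers can push it.
- cam_lever_pivot (a point): Pivot of the cam lever, 108 mm above the table, 8 mm to the mouth side of the holder's centre.
- cam_lever_tip (a point): End of the lever's black grip, 77 mm from the pivot; the grip is 14 mm thick and covers 33 to 77 mm from the pivot.
- spanner_19: Steel spanner lying on the table beyond the work, 61 x 221 x 8 mm, origin under its centre. Bystander.
- thread_spool: White flanged spool of thread seal tape lying flat on the table, 69 mm diameter, 24 mm high, origin under its centre. Bystander.
- spray_can: Upright spray can, 67 mm diameter, 199 mm high, origin under its centre. Bystander.

How it is judged:
On the way, in this order (a step that is already met when the one before it is completed fails the run):
1. the rod's nose is in the bore and has pushed the plunger out, the lever still up (value of joint plunger above 0.0014 m and x of rod_nose in the frame of holder_mouth above 0.03 m and x of rod_groove in the frame of holder_seat below -0.005 m and horizontal distance between rod_groove and holder_seat below 0.06 m and angle between the x axis of stop_rod and the x axis of holder, either way round below 0.1 rad and value of joint cam_lever below 0.7 rad), for 0.1 s.
2. the rod is home with the plunger in its groove, the lever still up (x of rod_groove in the frame of holder_seat between -0.0025 and 0.0025 m and distance between rod_groove and holder_seat below 0.004 m and angle between the x axis of stop_rod and the x axis of holder, either way round below 0.08 rad and value of joint plunger below 0.0012 m and value of joint cam_lever below 0.7 rad), for 0.2 s.
At the end, for the whole second after the job is handed in: The rod rests in the holder, within 0.08 rad of the bore; its groove centre is within 2.5 mm of the seat point along the bore (4 mm in all), the plunger is in the groove (below 1.2 mm), and the cam lever is over at its stop (above 1.4 rad) (x of rod_groove in the frame of holder_seat between -0.0025 and 0.0025 m and distance between rod_groove and holder_seat below 0.004 m and angle between the x axis of stop_rod and the x axis of holder, either way round below 0.08 rad and value of joint plunger below 0.0012 m and value of joint cam_lever above 1.4 rad and linear speed of stop_rod below 0.02 m/s); the robot touches nothing.
It fails at once if the spanner 19 is moved by more than 30 mm (distance of spanner_19 from where it was at the start of the episode above 0.03 m).
It fails at once if the thread spool is moved by more than 30 mm (distance of thread_spool from where it was at the start of the episode above 0.03 m).
It fails at once if the spray can is moved by more than 30 mm (distance of spray_can from where it was at the start of the episode above 0.03 m).
It fails at once if the spray can is tipped (angle between spray_can's own z axis and vertical above 0.5 rad).
It also fails if it takes over 56 s, if anything falls off the work surface, if the arm or the gripper's body presses on something with over 40 N, if the wrist force passes 120 N, or if a joint passes its speed limit or range.

## Robot

A 7-joint arm with a two-finger parallel gripper is mounted at the origin on a cart in front of the work surface, level with it; the furniture and walls round the work are solid. World frame = base frame: x ahead of the robot, y to its left, z up, the work surface at z = 0. Lengths are in m, angles in rad, forces in N, time in s.
With the tool pointing down it reaches from about 0.4 to 0.85 m from the base axis. Payload 4.5 kg.
Tool frame: the origin (TCP) lies at the very end of the fingers, on their centre line; the grasp point (between the pads) lies 19 mm behind it (r.grip_depth is the z of the grasp point in the tool frame, in m); z points along the fingers, y is the line along which they close (so a half turn about z gives the same grasp; the last joint's range is limited). The gripper opens to 88 mm and grips with 3 to 60 N. Pads are 18 mm wide; open, the fingers measure 123 mm over their backs; the gripper's body (75 mm by 187 mm) begins 45 mm behind the grasp point.
Start: joints at [1.276, 0.689, -0.195, 1.565, 0.157, 0.902, -0.215], TCP at [0.202, -0.592, 0.203] pointing down, gripper open.
Joint ranges: [-3.01, 3.01], [-0.46, 2.08], [-1.47, 1.51], [0.13, 2.56], [-1, 4.14], [0.04, 2.09], [-2.66, 2.66]. Speed limits (rad/s): [2.57, 2.57, 3.14, 3.14, 3.14, 3.14, 3.14].

## Interface

Orientations are given as a unit quaternion [x, y, z, w].
In Python, from plant import r gives the robot as it stands.
- The arm moves only by the shell command python3 steer.py 'ROWS' [FORCE]. ROWS is a JSON list of rows, 1 to 10 of them, each of 7 numbers: the opening from 0.0 (shut) to 1.0 (fully open), then dx, dy, dz in m, then a rotation vector rx, ry, rz in rad; each row is the pose to reach, as a shift and turn from the pose commanded when the command began, along the tool's axes at that moment; what a row does not reach only later rows make up. A row lasts 1/10 s, in which the tool goes at most 0.05 m and 0.15 rad, less where a joint would pass 70% of its speed; a pose out of reach is approached as far as the arm can. The fingers move at their own pace and stop on an object; FORCE is the grip in N (left out, the last holds). Time passes only in rows, so rows that do not move let the fingers close. It prints the time, the measured TCP pose, the force, the opening and the grip force at its end.
- r.get_state(): the state, without advancing time (a new reading comes with each control period).
- r.snapshot(name): name is "scene" or "top"; returns the picture (420x560x3 uint8, red, green, blue); there is no depth.
- r.camera_params(name): a dict with "fx", "fy", "cx", "cy" (pixels), "k1" (the pictures are not rectified: a ray, as slopes to the right and down, at radius r is drawn at 1 + k1 r^2 times it, then the intrinsics apply), "rvec" (rotation vector, rad) and "tvec" (3), from world to camera coordinates, as OpenCV has them. Camera axes: x right, y down, z forward; pixel columns grow to the right and rows downward; lengths in m; the calibration is good to about 2 mm. A picture is of the moment at which its call begins. camera_params takes no time and is no camera call.
- r.finish_job(): hands the job in; it is judged then, once.
The state is a dict: "clock": time; "q": joint angles; "qd": joint speeds; "joint_torque": joint torques, N m; "tool_pos": TCP position; "eef_rot": TCP orientation; "contact_force": force on the tool from outside, world axes, zero at the start; "moment": the same for the moment, N m; "opening": opening from 0.0 (shut) to 1.0 (fully open); "finger_force": force on a finger pad.
Only numpy, scipy, OpenCV 4.12 (cv2) and the standard library are available. Lean on these libraries where they do the work, as an engineer would, in place of code of your own. Each camera call takes 0.05 s, during which the arm holds its last target. There are 200 camera calls.

## Working session

There is one attempt and no reset: what is moved stays moved. The work goes in short steps, Python scripts to look and compute and a shell command to move; the robot and the scene stay as the last step left them, time stands still between calls to the robot, and variables do not carry over. Pictures are saved under pics/ and viewed, at most 10 in all, crops included, and the job is handed in when it is done.

```bash
ls; mkdir -p pics
python3 - <<'E'
from plant import r
import cv2
for n in("scene","top"):
    cv2.imwrite(f"pics/{n}0.png",r.snapshot(n)[:,:,::-1]); print(n,r.camera_params(n))
print(r.get_state(), r.grip_depth)
E
```

```text
pics
plant.py
steer.py
scene {'fx': 393.24055504772986, 'fy': 393.24055504772986, 'cx': 278.03687645726166, 'cy': 204.77684221131918, 'k1': -0.04808309928018775, 'rvec': array([ 2.3148935 , -0.53540698,  0.231997  ]), 'tvec': array([-0.50879664,  0.26127859,  0.84691733])}
top {'fx': 536.3780608396953, 'fy': 536.3780608396953, 'cx': 278.23156405111547, 'cy': 213.33455781771292, 'k1': -0.07909085709498127, 'rvec': array([ 2.14844236, -2.12959012,  0.14822987]), 'tvec': array([-8.30159044e-04,  5.93277112e-01,  1.10664863e+00])}
{'clock': 0.1, 'q': array([ 1.27577242,  0.68989152, -0.1945551 ,  1.56620668,  0.15729893,
        0.90247616, -0.21510041]), 'qd': array([-1.34814600e-03, -1.95280808e-03, -1.85588541e-04, -1.78224100e-03,
        1.11752104e-03,  7.39019915e-05, -4.59365625e-04]), 'joint_torque': array([-3.79653633e-03, -5.28495598e+01, -1.27149604e+00, -1.53837061e+01,
       -5.25187666e-02,  1.97282214e-03,  6.40422763e-05]), 'tool_pos': array([ 0.20161375, -0.59095364,  0.2021054 ]), 'eef_rot': array([ 9.86506427e-01,  1.63720610e-01, -1.73958330e-04, -7.75439917e-04]), 'contact_force': array([-0.23742955,  0.29417813, -0.89205146]), 'moment': array([ 0.03369746, -0.05217826, -0.00088967]), 'finger_force': 0.0, 'opening': 1.0018131777494717} -0.0187
```

View pics/scene0.png

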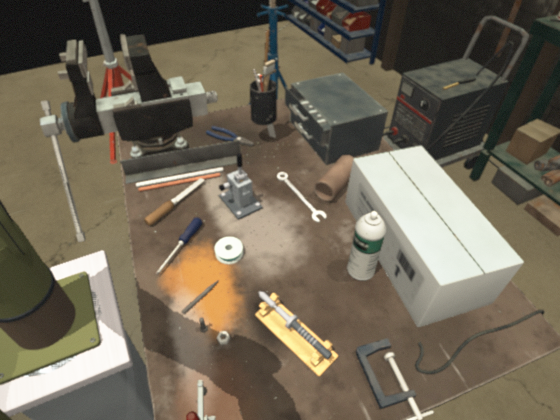

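View pics/top0.png

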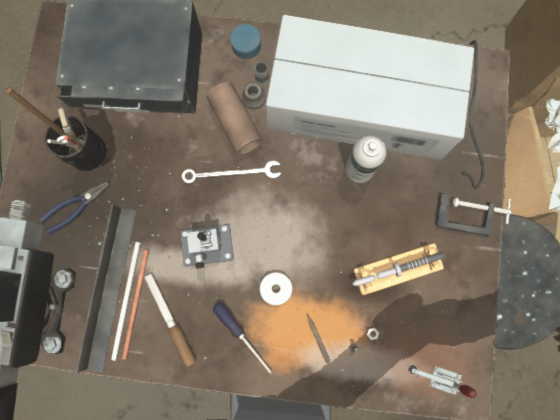

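Top view: the rest is at about (398,270) with the nose pointing left (world +y). The holder is at about (207,243), the spool at (276,288) and the can at (368,155). I'll zoom in on the holder and the rest.

Run:
```python
import cv2,numpy as np
t=cv2.imread("pics/top0.png");s=cv2.imread("pics/scene0.png")
z=lambda im,x,y,w,h:cv2.resize(im[y:y+h,x:x+w],(400,300),interpolation=cv2.INTER_CUBIC)
cv2.imwrite("pics/c1.png",np.vstack([np.hstack([z(t,167,205,80,60),z(t,347,235,104,78)]),np.hstack([z(s,200,160,80,60),z(s,240,280,112,84+0)])]))
```

```text
(no output)
```

View pics/c1.png

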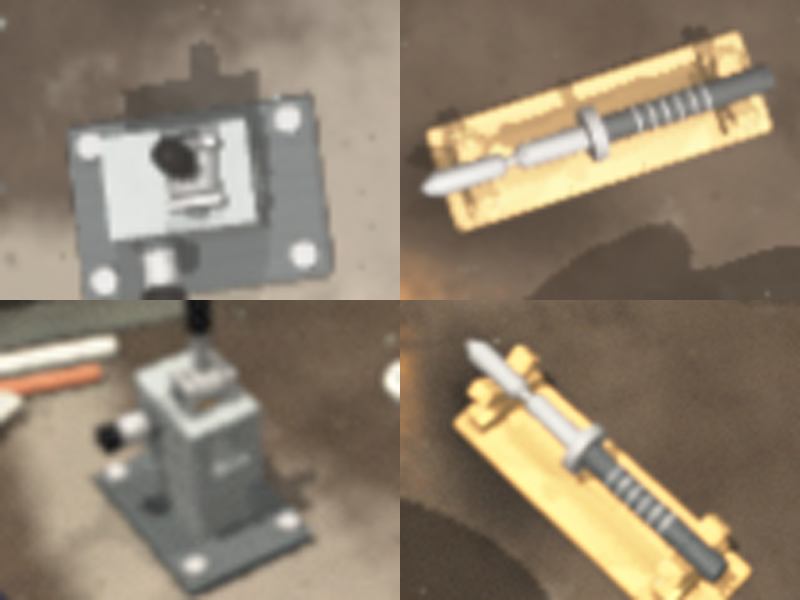

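The crops show the holder with its four white bolt heads (top view (185,234), (225,229), (228,256), (188,261)). The mouth is on the right (−y) side and the plunger knob points toward the robot. The lever is upright, with the pivot right of centre. The rod runs from nose (352,283) to tail (447,255), with the collar at (398,270). Next I'll measure these in both views.

```bash
cat > h.py <<'E'
import cv2,numpy as np
from plant import r
C={n:r.camera_params(n) for n in("scene","top")}
def ray(n,uv):
    c=C[n];R=cv2.Rodrigues(c["rvec"])[0]
    K=np.array([[c["fx"],0,c["cx"]],[0,c["fy"],c["cy"]],[0,0,1]])
    p=cv2.undistortPoints(np.array([[uv]],float),K,np.array([c["k1"],0,0,0.]))[0,0]
    d=R.T@[p[0],p[1],1];return -R.T@c["tvec"],d/np.linalg.norm(d)
def onz(n,uv,z):
    o,d=ray(n,uv);return o+d*(z-o[2])/d[2]
def tri(a,b):
    o1,d1=ray("scene",a);o2,d2=ray("top",b)
    s=np.linalg.lstsq(np.c_[d1,-d2],o2-o1,rcond=None)[0]
    p,q=o1+s[0]*d1,o2+s[1]*d2;return (p+q)/2,np.linalg.norm(p-q)
def blob(im,uv,h,thr):
    x,y=int(round(uv[0])),int(round(uv[1]));g=im[y-h:y+h+1,x-h:x+h+1].astype(float).min(2)
    w=np.clip(g-thr,0,None);yy,xx=np.mgrid[-h:h+1,-h:h+1];return x+(w*xx).sum()/w.sum(),y+(w*yy).sum()/w.sum()
E
python3 - <<'E'
from h import *
np.set_printoptions(precision=4,suppress=True)
t=cv2.imread("pics/top0.png");s=cv2.imread("pics/scene0.png")
print("cam",ray("scene",(280,210))[0],ray("top",(280,210))[0])
T=[blob(t,p,3,150) for p in[(185,234.4),(224.6,228.8),(227.6,256),(187.8,261.2)]]
S=[blob(s,p,2,130) for p in[(223.4,194.2),(257.6,204.2),(239,213)]]
print(np.array(T),np.array(S))
P=[onz("top",p,.014) for p in T];print("bolts",np.array(P),np.mean(P,0))
for n,im,box in(("scene",s,(240,280,112,92)),("top",t,(347,235,104,60))):
    x,y,w,h=box;c=im[y:y+h,x:x+w];hsv=cv2.cvtColor(c,cv2.COLOR_BGR2HSV)
    m=(hsv[...,1]<70)
    k,l,st,ce=cv2.connectedComponentsWithStats(m.astype(np.uint8),connectivity=8)
    print(n,[(st[i].tolist(),ce[i].round(1).tolist()) for i in range(1,k) if st[i][4]>15])
    cv2.imwrite(f"pics/m_{n}.png",cv2.resize(m.astype(np.uint8)*255,None,fx=4,fy=4,interpolation=0))
a=cv2.imread("pics/m_scene.png");b=cv2.imread("pics/m_top.png");o=np.zeros((600,800,3),np.uint8)
a=cv2.resize(a,(400,330));b=cv2.resize(b,(400,230));o[:330,:400]=a;o[:230,400:]=b;cv2.imwrite("pics/m.png",o)
for i,j in((0,0),(1,1),(2,2),(0,3),(1,0),(2,1)): print(i,j,*tri(S[i],T[j]))
E
```

```text
cam [ 0.2691 -0.5879  0.7915] [ 0.4224 -0.0086  1.1824]
[[185.4009 234.044 ]
 [224.0523 228.2976]
 [227.2754 255.4642]
 [187.312  260.8065]] [[222.7174 193.524 ]
 [257.314  203.7107]
 [238.6118 212.4227]]
bolts [[0.5501 0.2085 0.014 ]
 [0.5636 0.1235 0.014 ]
 [0.504  0.115  0.014 ]
 [0.4914 0.2023 0.014 ]] [0.5273 0.1623 0.014 ]
scene [([16, 10, 75, 69, 706], [52.7, 42.5]), ([13, 23, 6, 8, 20], [15.6, 27.0]), ([17, 45, 21, 20, 115], [27.1, 55.2]), ([38, 80, 9, 7, 26], [41.5, 83.0])]
top [([0, 0, 39, 28, 532], [14.6, 9.1]), ([1, 0, 103, 60, 1823], [72.5, 34.3]), ([29, 19, 7, 4, 18], [32.1, 20.5]), ([0, 29, 9, 14, 38], [2.3, 34.9]), ([73, 34, 8, 6, 23], [76.7, 36.8])]
0 0 [ 0.5245  0.2169 -0.0019] 0.05570017842853188
1 1 [0.5637 0.1233 0.0152] 0.00045478164840177614
2 2 [0.5042 0.1148 0.0154] 0.0006008722013693767
0 3 [0.4913 0.2018 0.0167] 0.00019240873709813633
1 0 [ 0.5806  0.2191 -0.0822] 0.042552768763772966
2 1 [ 0.5391  0.1319 -0.0078] 0.05530671623138969
```

View pics/m.png

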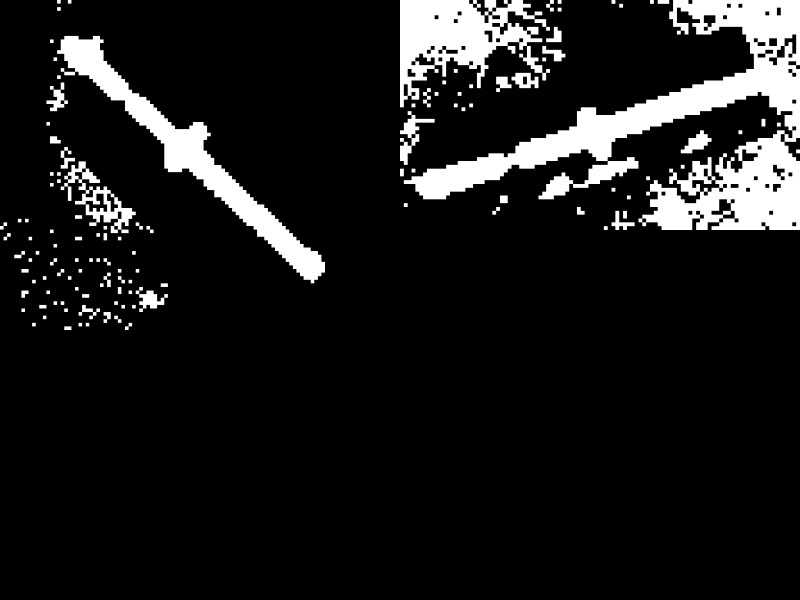

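The mask shows the rod cleanly in both views: scene collar at about (292,320), top collar at about (398,270). The bolts triangulate to a head height of 15.5 mm with residuals under 0.6 mm. Next: the rod axis from the two image lines, the block-top check, and the lever tip.

```bash
cat > m.py <<'E'
from h import *
np.set_printoptions(precision=4,suppress=True)
def rod(t,s):
    L={}
    for n,im,off,a,b,col in(("scene",s,(240,280),(21,14),(88,75),(52.5,40.3)),("top",t,(347,235),(9.1,48),(89.7,19.5),(50.8,34.8))):
        m=cv2.cvtColor(im,cv2.COLOR_BGR2HSV)[...,1]<70
        a,b,col=[np.array(p,float)+off for p in(a,b,col)]
        yy,xx=np.nonzero(m);p=np.c_[xx,yy].astype(np.float32)
        for w in(6,4.5,4.5):
            u=(b-a)/np.linalg.norm(b-a);d=p-a;al=d@u;pe=d@[-u[1],u[0]];c=(col-a)@u;Ln=np.linalg.norm(b-a)
            k=(abs(pe)<w)&(al>0.12*Ln)&(al<Ln*.85)&(abs(al-c)>8)
            vx,vy,x0,y0=cv2.fitLine(p[k],cv2.DIST_HUBER,0,.01,.01).ravel()
            u=np.array([vx,vy])*np.sign(vx);o=np.array([x0,y0]);a,b=[o+u*((q-o)@u) for q in(a,b)]
        L[n]=(a,b);print(n,a,b,"width",np.percentile(pe[k],[2,98]))
    pl=[]
    for n,(a,b) in L.items():
        o,d1=ray(n,a);_,d2=ray(n,b);N=np.cross(d1,d2);pl.append((N/np.linalg.norm(N),o))
    ax=np.cross(pl[0][0],pl[1][0]);ax/=np.linalg.norm(ax);ax*=np.sign(ax[1])
    A=np.array([pl[0][0],pl[1][0],[0,1,0]]);
    c=tri((292.5,320.3),(397.8,269.8));g=tri((274.2,307.4),(376.1,276.6))
    x0=np.linalg.solve(A,[pl[0][0]@pl[0][1],pl[1][0]@pl[1][1],c[0][1]])
    print("axis",ax,"pt",x0,"yaw",np.arctan2(ax[1],ax[0]));print("collar",c,"groove",g,np.linalg.norm(c[0]-g[0]))
    return x0,ax
if __name__=="__main__":
    t=cv2.imread("pics/top0.png");s=cv2.imread("pics/scene0.png");rod(t,s)
    P=np.array([onz("top",p,.0155) for p in[(185.4,234.04),(224.05,228.3),(227.28,255.46),(187.31,260.8)]])
    e=(P[0]-P[1]+P[3]-P[2]);print("holder",P.mean(0),"yaw",np.arctan2(e[1],e[0]),np.linalg.norm(P-np.roll(P,1,0),axis=1))
    Tc=[(167+x/5,205+y/5) for x,y in[(102,150),(248,119),(262,222),(112,240)]]
    Q=np.array([onz("top",p,.096) for p in Tc]);print("block top",Q,Q.mean(0))
    for a,b in(((187,437),2),((262,408),1),((135,375),3)):print("corner",*tri((200+a[0]/5,160+(a[1]-300)/5),Tc[b]))
    print("grip top px at z=.18",onz("top",(167+175/5,205+158/5),.18))
    print("spool",onz("top",(276,288),.024),"can",onz("top",(368,150),.199),onz("top",(362,175),0.))
E
python3 m.py
```

```text
scene [261.1289 293.8588] [328.0451 354.9506] width [-2.9807  3.1404]
top [356.0906 282.9713] [437.1662 255.9043] width [-3.448   3.1885]
axis [-0.3169  0.9484  0.0116] pt [ 0.4755 -0.2489  0.0457] yaw 1.8932308800318542
collar (array([ 0.4755, -0.2489,  0.0517]), np.float64(0.0030466344663655533)) groove (array([ 0.4588, -0.2031,  0.0454]), np.float64(0.002090016825556779)) 0.049196331450425936
holder [0.5271 0.1621 0.0155] yaw 1.7209494453039673 [0.059  0.0859 0.0601 0.0881]
block top [[0.5392 0.1891 0.096 ]
 [0.5525 0.1295 0.096 ]
 [0.5104 0.1227 0.096 ]
 [0.5024 0.1838 0.096 ]] [0.5261 0.1562 0.096 ]
corner [0.51   0.1223 0.0996] 0.00031899396260062177
corner [0.5536 0.129  0.0969] 0.0023740316956490913
corner [0.5034 0.1835 0.0961] 0.001906145207062669
grip top px at z=.18 [0.5274 0.146  0.18  ]
spool [0.4345 0.0079 0.024 ] can [ 0.6925 -0.1659  0.199 ] [ 0.6889 -0.1832  0.    ]
```

```bash
cat >> h.py <<'E'
from scipy.spatial.transform import Rotation as Ro
def delta(p,yaw):
    "shift/turn in tool axes from measured pose to TCP p, tool down with tool x at yaw"
    st=r.get_state();R0=Ro.from_quat(st["eef_rot"]);x=np.array([np.cos(yaw),np.sin(yaw),0]);z=np.array([0,0,-1.])
    R1=Ro.from_matrix(np.c_[x,np.cross(z,x),z])
    return R0.inv().apply(np.array(p)-st["tool_pos"]),(R0.inv()*R1).as_rotvec()
E
python3 - <<'E'
from h import *
np.set_printoptions(precision=4,suppress=True)
t=cv2.imread("pics/top0.png")
g=t[205:265,167:247].min(2)
for thr in(185,195,205):
    m=(g>thr).astype(np.uint8);m[:20]=0;m[50:]=0
    m=cv2.morphologyEx(m,cv2.MORPH_OPEN,np.ones((3,3),np.uint8))
    c=max(cv2.findContours(m,0,1)[0],key=cv2.contourArea);b=cv2.boxPoints(cv2.minAreaRect(c))+[167,205]
    Q=np.array([onz("top",p,.096) for p in b]);print(thr,b.tolist(),Q.mean(0),np.linalg.norm(Q-np.roll(Q,1,0),axis=1))
    e=Q-np.roll(Q,1,0);print(np.arctan2(e[:,1],e[:,0]))
print(delta([.4894,-.2905,.12],1.893))
E
```

```text
185 [[182.05846881866455, 232.3323097229004], [195.76308250427246, 227.49538803100586], [203.6276969909668, 249.77846145629883], [189.92308235168457, 254.61538314819336]] [0.527  0.1775 0.096 ] [0.0488 0.0297 0.0488 0.0295]
[ 0.3712 -1.2194 -2.7743  1.9216]
195 [[182.0584659576416, 232.33230590820312], [194.71692848205566, 227.86461639404297], [202.34154510498047, 249.4676971435547], [189.68308067321777, 253.93538665771484]] [0.5273 0.1788 0.096 ] [0.0473 0.0274 0.0473 0.0273]
[ 0.3712 -1.2194 -2.774   1.9216]
205 [[182.13698768615723, 232.6986312866211], [194.5205478668213, 228.05479431152344], [202.36986541748047, 248.9863052368164], [189.98630332946777, 253.63014221191406]] [0.5274 0.1787 0.096 ] [0.0461 0.027  0.0462 0.0269]
[ 0.3904 -1.1996 -2.7547  1.9413]
(array([ 0.3694, -0.1913,  0.0824]), array([-0.0013, -0.0012, -1.5641]))
```

```bash
python3 steer.py '[[1,0.1,-0.05,0.02,0,0,-0.4],[1,0.369,-0.191,0.082,0,0,-1.564],[1,0.369,-0.191,0.082,0,0,-1.564],[1,0.369,-0.191,0.082,0,0,-1.564],[1,0.369,-0.191,0.082,0,0,-1.564],[1,0.369,-0.191,0.082,0,0,-1.564],[1,0.369,-0.191,0.082,0,0,-1.564],[1,0.369,-0.191,0.082,0,0,-1.564],[1,0.369,-0.191,0.082,0,0,-1.564],[1,0.369,-0.191,0.082,0,0,-1.564]]'; python3 steer.py '[[1,0,0,0,0,0,-0.15],[1,0,0,0,0,0,-0.15]]'
python3 - <<'E'
from h import *
t=cv2.imread("pics/top0.png")[215:275,172:252]
cv2.imwrite("pics/hold.png",cv2.resize(t,(800,600),interpolation=cv2.INTER_CUBIC))
print(delta([.4894,-.2905,.027],1.893),r.get_state()["q"])
E
```

```text
clock: 1.1
tool_pos: [0.4928, -0.2862, 0.1203]
eef_rot: [0.605, 0.796, 0.002, -0.0]
contact_force: [-0.2, -1.0, 1.3]
opening: 0.994
finger_force: 0.0
clock: 1.3
tool_pos: [0.4891, -0.2914, 0.1202]
eef_rot: [0.549, 0.836, 0.0, -0.001]
contact_force: [-0.5, -0.2, -0.2]
opening: 1.002
finger_force: 0.0
(array([0.00055865, 0.0007002 , 0.09321083]), array([-0.00043435, -0.00120426,  0.08643122])) [ 0.77859587  0.77806889 -0.55835113  1.80171061  0.5869971   0.7347046
  0.30963546]
```

View pics/hold.png

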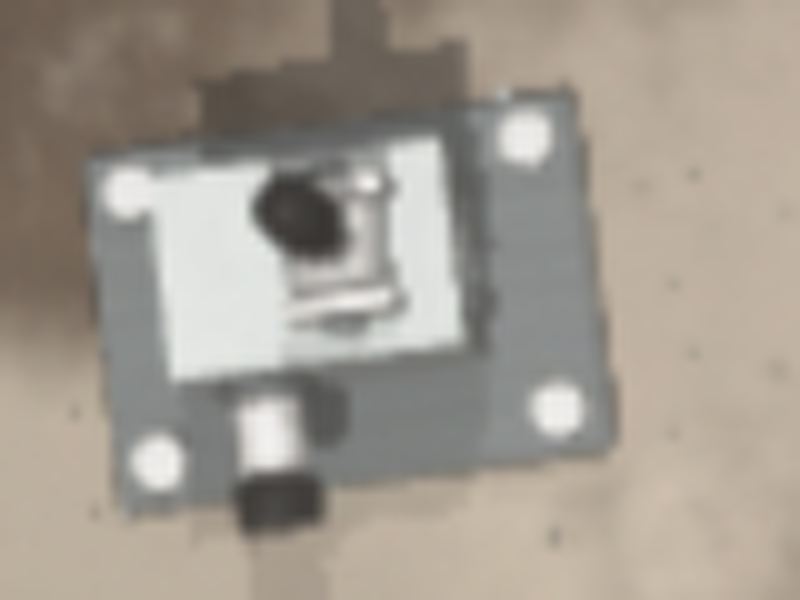

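The zoom shows the block-top corners (crop px) at (153,182), (440,137), (465,343) and (175,382). The bolts are at (128,192), (523,136), (557,408) and (158,461), and the lever is near upright. I'll descend to the rod and compute the holder pose.

```bash
python3 steer.py '[[1,0.001,0.001,0.05,0,0,0.086],[1,0.001,0.001,0.093,0,0,0.086],[1,0.001,0.001,0.093,0,0,0.086]]'
python3 - <<'E'
from h import *
np.set_printoptions(precision=4,suppress=True)
f=lambda L,z:np.array([onz("top",(172+(x+.5)/10-.5,215+(y+.5)/10-.5),z) for x,y in L])
for n,Q in(("block",f([(153,182),(440,137),(465,343),(175,382)],.096)),("bolts",f([(128,192),(523,136),(557,408),(158,461)],.0155)),("base",f([(88,158),(575,90),(618,445),(122,516)],.012))):
    c=Q.mean(0);e=Q[0]-Q[1]+Q[3]-Q[2];n2=Q[0]-Q[3]+Q[1]-Q[2];y=np.arctan2(e[1],e[0])
    print(n,c,"yaw",y,np.arctan2(n2[1],n2[0])+np.pi/2,"lat",c[:2]@[np.sin(1.71),-np.cos(1.71)],"along",c[:2]@[np.cos(1.71),np.sin(1.71)],np.linalg.norm(e)/2,np.linalg.norm(n2)/2)
print(delta([.4894,-.2905,.027],1.893))
t=r.snapshot("top")[:,:,::-1];s=r.snapshot("scene")[:,:,::-1]
z=lambda im,x,y,w,h:cv2.resize(im[y:y+h,x:x+w],(400,300),interpolation=cv2.INTER_CUBIC)
cv2.imwrite("pics/g.png",np.hstack([z(t,330,210,160,120),z(s,220,240,160,120)]))
E
```

```text
clock: 1.6
tool_pos: [0.4856, -0.2891, 0.0233]
eef_rot: [0.586, 0.811, -0.002, -0.005]
contact_force: [-1.7, 0.4, -0.4]
opening: 0.998
finger_force: 0.0
block [0.528 0.158 0.096] yaw 1.7254606226698457 1.7152379990094813 lat 0.5447941296707488 along 0.08320855612221656 0.0595659318100559 0.041946056478206255
bolts [0.5275 0.1628 0.0155] yaw 1.7173255988323233 1.7168146882391544 lat 0.5449991249530811 along 0.08804620651326818 0.08783842452474527 0.05992289069756449
base [0.5273 0.1613 0.012 ] yaw 1.721343821607862 1.7064516976067825 lat 0.5445378584751738 along 0.08658645437319232 0.10911533266402602 0.079095330285088
(array([-0.0025,  0.0031, -0.0037]), array([-0.0082, -0.006 , -0.003 ]))
```

View pics/g.png

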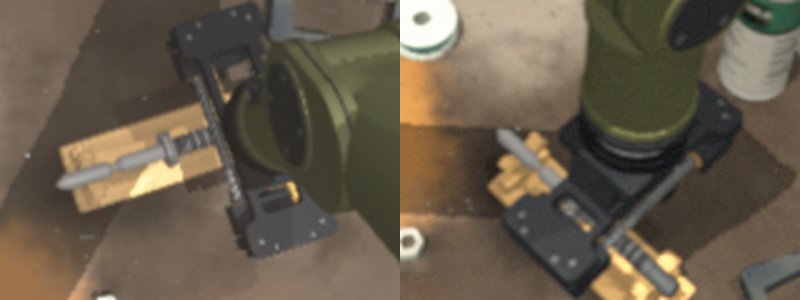

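The gripper straddles the tail just behind the collar, as intended. I'll nudge it to centre and grip.

```bash
python3 steer.py '[[1,0,0,0,0,0,0],[1,0,0,0,0,0,0]]'
python3 - <<'E'
from h import *
print(delta([.4894,-.2905,.027],1.893))
E
```

```text
clock: 1.9
tool_pos: [0.4915, -0.291, 0.03]
eef_rot: [0.585, 0.811, 0.0, 0.002]
contact_force: [-0.6, 0.4, 0.1]
opening: 1.001
finger_force: 0.0
(array([ 0.00116274, -0.00178571,  0.00300047]), array([ 0.0029645 ,  0.00269031, -0.00126441]))
```

```bash
python3 steer.py '[[0.3,0,0,0.001,0,0,0],[0.0,0,0,0.001,0,0,0],[0.0,0,0,0.001,0,0,0],[0.0,0,0,0.001,0,0,0],[0.0,0,0,0.001,0,0,0],[0.0,0,0,0.001,0,0,0],[0.0,0,0,0.001,0,0,0]]' 40; python3 steer.py '[[0.0,0,0,0,0,0,0],[0.0,0,0,0,0,0,0],[0.0,0,0,0,0,0,0]]'; python3 steer.py '[[0.0,0,0,0,0,0,0],[0.0,0,0,0,0,0,0]]'
```

```text
clock: 2.6
tool_pos: [0.4899, -0.2903, 0.0268]
eef_rot: [0.585, 0.811, -0.0, 0.0]
contact_force: [1.0, -0.3, 0.6]
opening: 0.393
finger_force: 0.0
clock: 2.9
tool_pos: [0.4899, -0.2903, 0.0268]
eef_rot: [0.585, 0.811, -0.0, 0.0]
contact_force: [0.2, 0.3, 0.4]
opening: 0.115
finger_force: 0.0
clock: 3.1
tool_pos: [0.4899, -0.2903, 0.0268]
eef_rot: [0.585, 0.811, -0.0, 0.0]
contact_force: [0.2, 0.1, 0.2]
opening: 0.007
finger_force: 0.0
```

The fingers shut on nothing, so I'll look.

Run:
```python
from h import *
t=r.snapshot("top")[:,:,::-1];s=r.snapshot("scene")[:,:,::-1]
print(r.get_state()["opening"],r.get_state()["finger_force"])
z=lambda im,x,y,w,h:cv2.resize(im[y:y+h,x:x+w],(400,300),interpolation=cv2.INTER_CUBIC)
cv2.imwrite("pics/g2.png",np.hstack([z(t,330,210,160,120),z(s,220,240,160,120)]))
```

```text
0.005995515333934557 0.0
```

View pics/g2.png

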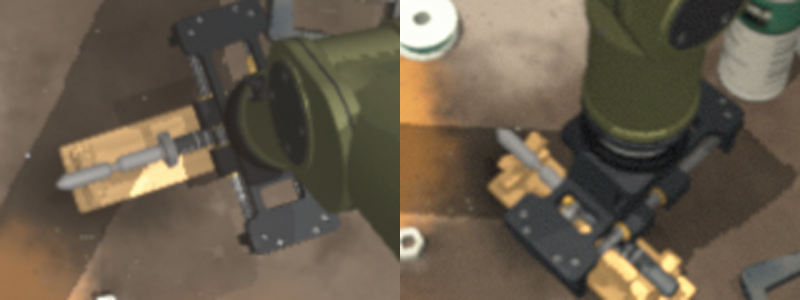

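The rod hasn't moved, and the carriages still look well apart. I'll lift a little and check whether the rod comes along.

```bash
python3 steer.py '[[0.0,0,0,-0.01,0,0,0],[0.0,0,0,-0.03,0,0,0],[0,0,0,-0.06,0,0,0],[0,0,0,-0.06,0,0,0],[0,0,0,-0.06,0,0,0]]'
python3 - <<'E'
from h import *
t=r.snapshot("top")[:,:,::-1];s=r.snapshot("scene")[:,:,::-1]
z=lambda im,x,y,w,h:cv2.resize(im[y:y+h,x:x+w],(400,300),interpolation=cv2.INTER_CUBIC)
cv2.imwrite("pics/g3.png",np.hstack([z(t,330,210,160,120),z(s,220,240,160,120)]))
E
```

```text
clock: 3.7
tool_pos: [0.4903, -0.2907, 0.0877]
eef_rot: [0.585, 0.811, 0.0, 0.001]
contact_force: [-1.0, -0.0, -0.4]
opening: 0.007
finger_force: 0.0
```

View pics/g3.png

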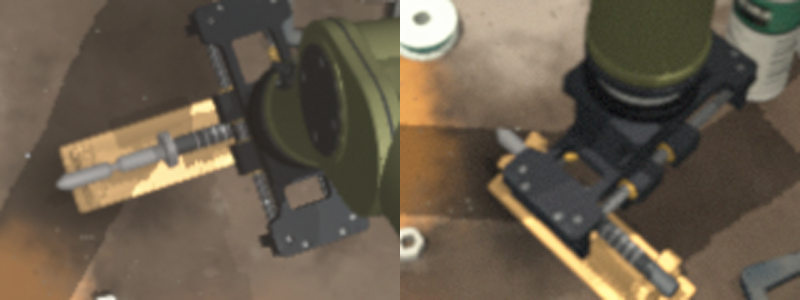

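The rod stayed in the rest: the shut fingers missed it. I'll check where the calibration puts the fingertip relative to the visible gripper.

Run:
```python
from h import *
np.set_printoptions(precision=4,suppress=True)
st=r.get_state();p=st["tool_pos"];R=Ro.from_quat(st["eef_rot"]).as_matrix()
def proj(n,P):
    c=C[n];K=np.array([[c["fx"],0,c["cx"]],[0,c["fy"],c["cy"]],[0,0,1]])
    return cv2.projectPoints(np.array([P],float),c["rvec"],c["tvec"],K,np.array([c["k1"],0,0,0,0.]))[0].ravel()
for n,o,x0 in(("top",(330,210),0),("scene",(220,240),400)):
    for nm,q in(("tcp",(0,0,0)),("grasp",(0,0,-.019)),("body",(0,0,-.064)),("b+y",(0,.093,-.064)),("b-y",(0,-.093,-.064)),("b+x",(.037,0,-.064)),("b-x",(-.037,0,-.064))):
        u=proj(n,p+R@np.array(q));print(n,nm,u,"crop",(u-o)*2.5+[x0,0])
print(st["q"])
```

```text
top tcp [421.5233 261.694 ] crop [228.8082 129.2349]
top grasp [423.9156 261.1187] crop [234.789  127.7967]
top body [429.9244 259.6724] crop [249.8109 124.181 ]
top b+y [413.5881 214.317 ] crop [208.9702  10.7925]
top b-y [446.3996 305.9284] crop [290.9991 239.8211]
top b+x [412.0191 265.6654] crop [205.0479 139.1635]
top b-x [447.7017 253.7023] crop [294.2541 109.2556]
scene tcp [308.5623 326.3207] crop [621.4059 215.8017]
scene grasp [309.232  321.5632] crop [623.0801 203.9081]
scene body [310.9195 309.5535] crop [627.2986 173.8836]
scene b+y [343.053  279.4064] crop [707.6325  98.5159]
scene b-y [274.3705 343.6408] crop [535.9263 259.102 ]
scene b+x [296.1684 296.8939] crop [590.4211 142.2348]
scene b-x [326.4009 322.8199] crop [666.0023 207.0496]
[ 0.7422  0.8198 -0.499   1.8262  0.6119  0.6555  0.2   ]
```

Run:
```python
from h import *
s=r.snapshot("scene")[:,:,::-1];x,y,w,h=265,255,100,100
a=cv2.resize(s[y:y+h,x:x+w],(600,600),interpolation=cv2.INTER_CUBIC)
cv2.circle(a,(int((308.6-x)*6+3),int((326.3-y)*6+3)),3,(0,0,255),-1)
cv2.imwrite("pics/g4.png",cv2.convertScaleAbs(a,alpha=1.5,beta=20))
```

```text
(no output)
```

View pics/g4.png

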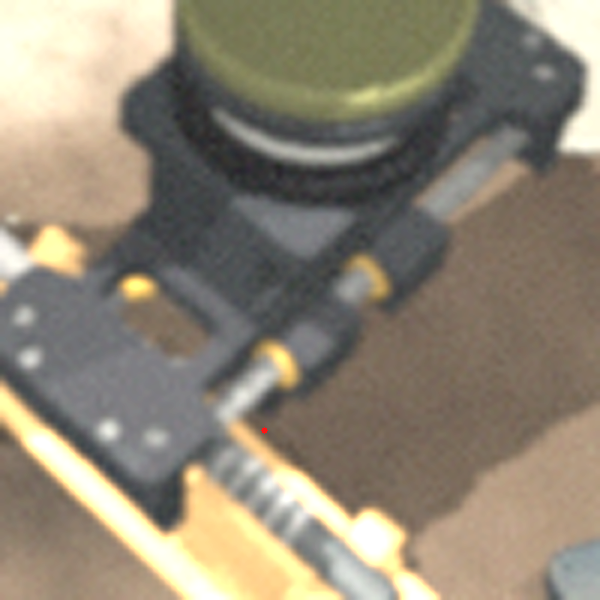

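Run:
```python
from h import *
np.set_printoptions(precision=4,suppress=True)
a=tri((279.7,319.2),(456,296.8));b=tri((352.5,265),(426,217))
print(a,b,(a[0]+b[0])/2);st=r.get_state();print(st["tool_pos"])
# tip search: pixels that changed vs the first scene image
s0=cv2.imread("pics/scene0.png").astype(int);s=r.snapshot("scene")[:,:,::-1].astype(int)
d=(abs(s-s0).max(2)>40)
for y in range(305,335,2):print(y,"".join("#" if d[y,x] else "." for x in range(285,345)))
```

```text
(array([ 0.4157, -0.3159,  0.2187]), np.float64(0.006368278303460528)) (array([ 0.5708, -0.2722,  0.2136]), np.float64(0.01667170701704527)) [ 0.4932 -0.2941  0.2162]
[ 0.4891 -0.2901  0.0861]
305 .....#.###############################....########......####
307 ###.##.##################################..####.......#....#
309 ####..###.###############################.............#...#.
311 ##############################..#.#######...............#..#
313 ###########.###########......##.########.............#....##
315 #######################...##..#########.#..#.#.............#
317 #####################..##..#..#######.#......#..............
319 ##########.########......#...######.........#...............
321 #################..###.#########.#................#.........
323 ###################...######..#......#............#.........
325 #####....##################........#.........#...#....#.....
327 ####...#...###############...#..............................
329 ###########.##################................#.......#...#.
331 ####################..#########...........#................#
333 ######################..######.....................#.....#..
```

The body's position in the plane agrees, but its height looks high compared with the reported TCP. A gentle touch on a clear patch of table with the shut fingers will settle the real tip height.

```bash
python3 steer.py '[[0,0.196,0.109,0,0,0,0],[0,0.196,0.109,0,0,0,0],[0,0.196,0.109,0,0,0,0],[0,0.196,0.109,0,0,0,0],[0,0.196,0.109,0,0,0,0],[0,0.196,0.109,0.03,0,0,0],[0,0.196,0.109,0.06,0,0,0],[0,0.196,0.109,0.06,0,0,0]]'; python3 steer.py '[[0,0,0,0.004,0,0,0],[0,0,0,0.008,0,0,0],[0,0,0,0.012,0,0,0],[0,0,0,0.016,0,0,0],[0,0,0,0.018,0,0,0],[0,0,0,0.018,0,0,0]]'
```

```text
clock: 4.7
tool_pos: [0.5282, -0.0695, 0.0235]
eef_rot: [0.584, 0.812, -0.002, -0.003]
contact_force: [-0.8, -0.5, -0.8]
opening: 0.006
finger_force: 0.0
clock: 5.3
tool_pos: [0.5312, -0.07, 0.0088]
eef_rot: [0.585, 0.811, -0.0, 0.0]
contact_force: [0.9, 0.2, -0.0]
opening: 0.003
finger_force: 0.0
```

```bash
python3 steer.py '[[0,0,0,0.003,0,0,0],[0,0,0,0.006,0,0,0],[0,0,0,0.009,0,0,0],[0,0,0,0.009,0,0,0]]'; python3 steer.py '[[0,0,0,0.001,0,0,0],[0,0,0,0.003,0,0,0],[0,0,0,0.004,0,0,0],[0,0,0,0.004,0,0,0]]'
```

```text
clock: 5.7
tool_pos: [0.531, -0.0699, -0.0006]
eef_rot: [0.585, 0.811, -0.0, -0.0]
contact_force: [0.3, 0.1, 0.2]
opening: 0.003
finger_force: 0.0
clock: 6.1
tool_pos: [0.5312, -0.0699, -0.0043]
eef_rot: [0.585, 0.811, -0.0, -0.0]
contact_force: [-0.2, 0.2, 0.5]
opening: 0.004
finger_force: 0.0
```

No contact at a reported z of −4 mm, so the real tip is higher than reported. I'll keep feeling down in small steps.

```bash
python3 steer.py '[[0,0,0,0.002,0,0,0],[0,0,0,0.004,0,0,0],[0,0,0,0.006,0,0,0],[0,0,0,0.008,0,0,0],[0,0,0,0.008,0,0,0]]'; python3 steer.py '[[0,0,0,0.002,0,0,0],[0,0,0,0.004,0,0,0],[0,0,0,0.006,0,0,0],[0,0,0,0.006,0,0,0]]'
python3 - <<'E'
from h import *
t=r.snapshot("top");s=r.snapshot("scene")
cv2.imwrite("pics/d_t.png",t[:,:,::-1]);cv2.imwrite("pics/d_s.png",s[:,:,::-1])
E
```

```text
clock: 6.6
tool_pos: [0.5311, -0.0699, -0.0125]
eef_rot: [0.585, 0.811, -0.0, -0.0]
contact_force: [-0.5, 0.1, -0.9]
opening: 0.004
finger_force: 0.0
clock: 7.0
tool_pos: [0.5311, -0.0699, -0.0184]
eef_rot: [0.585, 0.811, -0.0, -0.0]
contact_force: [0.3, -0.0, 0.7]
opening: 0.003
finger_force: 0.0
```

```bash
cat > ok.py <<'E'
import sys;from plant import r
s=r.get_state();f=abs(s["contact_force"]).max();print(s["tool_pos"].round(4),s["contact_force"].round(1));sys.exit(f>float(sys.argv[1]))
E
D='python3 ok.py 5'
python3 steer.py '[[0,0,0,0.002,0,0,0],[0,0,0,0.004,0,0,0],[0,0,0,0.004,0,0,0]]' >/dev/null; $D &&
python3 steer.py '[[0,0,0,0.002,0,0,0],[0,0,0,0.004,0,0,0],[0,0,0,0.004,0,0,0]]' >/dev/null; $D &&
python3 steer.py '[[0,0,0,0.002,0,0,0],[0,0,0,0.004,0,0,0],[0,0,0,0.004,0,0,0]]' >/dev/null && $D &&
python3 steer.py '[[0,0,0,0.002,0,0,0],[0,0,0,0.004,0,0,0],[0,0,0,0.004,0,0,0]]' >/dev/null && $D &&
python3 steer.py '[[0,0,0,0.002,0,0,0],[0,0,0,0.004,0,0,0],[0,0,0,0.004,0,0,0]]' >/dev/null && $D
```

```text
[ 0.5311 -0.0699 -0.0224] [ 0.6 -0.6  0.2]
[ 0.5311 -0.0699 -0.0224] [ 0.6 -0.6  0.2]False
False
```

```bash
sed -i 's/sys.exit(f>float(sys.argv\[1\]))/sys.exit(int(f>float(sys.argv[1])))/' ok.py
D='python3 ok.py 5'
python3 steer.py '[[0,0,0,0.002,0,0,0],[0,0,0,0.004,0,0,0],[0,0,0,0.004,0,0,0]]' >/dev/null; $D &&
python3 steer.py '[[0,0,0,0.002,0,0,0],[0,0,0,0.004,0,0,0],[0,0,0,0.004,0,0,0]]' >/dev/null && $D &&
python3 steer.py '[[0,0,0,0.002,0,0,0],[0,0,0,0.004,0,0,0],[0,0,0,0.004,0,0,0]]' >/dev/null && $D &&
python3 steer.py '[[0,0,0,0.002,0,0,0],[0,0,0,0.004,0,0,0],[0,0,0,0.004,0,0,0]]' >/dev/null && $D &&
python3 steer.py '[[0,0,0,0.002,0,0,0],[0,0,0,0.004,0,0,0],[0,0,0,0.004,0,0,0]]' >/dev/null && $D
```

```text
[ 0.5311 -0.0698 -0.0265] [ 0.5 -0.4 -0.5]
[ 0.5311 -0.0699 -0.0305] [-0.3 -0.2 -0.4]
[ 0.5311 -0.0699 -0.0344] [-0.6  0.4 -0.4]
[ 0.5315 -0.07   -0.0355] [-5.  -0.6 27.1]
```

The fingers met the table at a reported z of −0.035, so the true fingertip is 35 mm above the reported TCP. That explains closing above the rod. I'll go back and grasp 35 mm lower.

```bash
python3 steer.py '[[0,0,0,-0.04,0,0,0],[1,0,0,-0.09,0,0,0],[1,-0.196,-0.109,-0.09,0,0,0],[1,-0.196,-0.109,-0.09,0,0,0],[1,-0.196,-0.109,-0.09,0,0,0],[1,-0.196,-0.109,-0.09,0,0,0],[1,-0.196,-0.109,-0.09,0,0,0],[1,-0.196,-0.109,-0.09,0,0,0],[1,-0.196,-0.109,-0.09,0,0,0],[1,-0.196,-0.109,-0.09,0,0,0]]'
python3 - <<'E'
from h import *
print(delta([.4894,-.2905,-.008],1.893))
E
```

```text
clock: 9.6
tool_pos: [0.4907, -0.2879, 0.052]
eef_rot: [0.583, 0.812, 0.001, -0.0]
contact_force: [-0.2, -0.1, -0.9]
opening: 0.804
finger_force: 0.0
(array([-0.00208641, -0.00215803,  0.05995507]), array([ 0.00111027, -0.00121729,  0.00284151]))
```

```bash
python3 steer.py '[[1,-0.001,-0.001,0,0,0,0],[1,-0.001,-0.001,0.02,0,0,0],[1,-0.001,-0.001,0.04,0,0,0],[1,-0.001,-0.001,0.06,0,0,0],[1,-0.001,-0.001,0.06,0,0,0],[1,-0.001,-0.001,0.06,0,0,0]]'; python3 ok.py 5 && python3 steer.py '[[0,0,0,0,0,0,0],[0,0,0,0,0,0,0],[0,0,0,0,0,0,0],[0,0,0,0,0,0,0],[0,0,0,0,0,0,0],[0,0,0,0,0,0,0],[0,0,0,0,0,0,0],[0,0,0,0,0,0,0],[0,0,0,0,0,0,0],[0,0,0,0,0,0,0]]' 20
```

```text
clock: 10.2
tool_pos: [0.4897, -0.2905, -0.008]
eef_rot: [0.584, 0.812, 0.0, -0.0]
contact_force: [-0.1, -0.4, -0.2]
opening: 1.002
finger_force: 0.0
[ 0.4897 -0.2905 -0.008 ] [-0.1 -0.4 -0.2]
clock: 11.2
tool_pos: [0.4905, -0.2912, -0.008]
eef_rot: [0.584, 0.811, 0.001, 0.001]
contact_force: [3.4, 0.1, -1.0]
opening: 0.171
finger_force: 20.0
```

Gripped (opening 0.171, about the tail diameter). Now lift with a firmer grip and check.

```bash
python3 steer.py '[[0,0,0,0,0,0,0],[0,0,0,0,0,0,0],[0,0,0,-0.005,0,0,0],[0,0,0,-0.012,0,0,0],[0,0,0,-0.02,0,0,0],[0,0,0,-0.03,0,0,0],[0,0,0,-0.03,0,0,0]]' 50; python3 steer.py '[[0,0.04,0.025,0,0,0,0.03],[0,0.08,0.05,0,0,0,0.06],[0,0.12,0.075,0,0,0,0.09],[0,0.16,0.1,0,0,0,0.12],[0,0.2,0.125,0,0,0,0.15],[0,0.221,0.1436,0,0,0,0.176],[0,0.221,0.1436,0,0,0,0.176],[0,0.221,0.1436,0,0,0,0.176],[0,0.221,0.1436,0,0,0,0.176]]'
python3 - <<'E'
from h import *
np.set_printoptions(precision=4,suppress=True)
print(delta([.5566,-.0359,.0215],1.717))
t=r.snapshot("top")[:,:,::-1];s=r.snapshot("scene")[:,:,::-1]
cv2.imwrite("pics/p_t.png",t);cv2.imwrite("pics/p_s.png",s)
def proj(n,P):
    c=C[n];K=np.array([[c["fx"],0,c["cx"]],[0,c["fy"],c["cy"]],[0,0,1]])
    return cv2.projectPoints(np.array([P],float),c["rvec"],c["tvec"],K,np.array([c["k1"],0,0,0,0.]))[0].ravel()
g=r.get_state()["tool_pos"]+[0,0,.0535];a=np.array([-.1457,.9893,0])
for n,im in(("top",t),("scene",s)):
    u=proj(n,g+.08*a);v=proj(n,g+.143*a);print(n,"groove..nose pred",proj(n,g+.092*a),v)
    x0,x1=int(min(u[0],v[0]))-8,int(max(u[0],v[0]))+8;y0,y1=int(min(u[1],v[1]))-8,int(max(u[1],v[1]))+8
    b=im[y0:y1,x0:x1].min(2);print(x0,y0)
    for row in b:print("".join(f"{k//10:2d}" for k in row))
E
```

```text
clock: 11.9
tool_pos: [0.4901, -0.2921, 0.0235]
eef_rot: [0.585, 0.811, 0.0, 0.001]
contact_force: [-0.3, -0.6, -1.0]
opening: 0.158
finger_force: 50.0
clock: 12.8
tool_pos: [0.5547, -0.0386, 0.0216]
eef_rot: [0.654, 0.756, -0.001, 0.0]
contact_force: [0.1, -0.6, -1.2]
opening: 0.159
finger_force: 50.0
(array([0.0024, 0.0022, 0.0001]), array([-0.0015,  0.0017, -0.0021]))
top groove..nose pred [254.7375 235.6156] [230.4056 238.9601]
222 226
16192019171413121515151515151515141414141412121515141111121515151411111111111111111111111011
20222322211513131515151514141414111111111111111111111111111214121111111111111111111111111111
21232323221513131314131111111111101010101111111111111111111111111111111111111111111111111111
21232323211514121113111111101010101011111111111111111111111111111211111111111111111111121212
19222222181413121013111010101111111111111111111111111111111112131412111111111212121213151515
15161718141313121011111010111111111111111111111111111112121315161615131212131515151616161514
14141414131313121114121211101011111111111111121212121315161616161616161615151516161718181818
13131
[... 2345 characters left out ...]
7 8 8 9111212121212131517181713 8 4 3 2 2 2 3 3 3 3
1010 9 9 910111112121212121212131211 8 5 3 2 3 3 3 3 2 2 2
1111111010 9 8 8101112121110 9 8 6 5 4 3 3 3 3 3 3 3 3 2 3
111111 9 6 5 4 5 7 9 9 9 9 7 5 4 3 3 3 3 3 3 3 3 2 2 3 2 3
 9 9 7 5 4 3 3 3 4 6 6 6 5 4 3 3 3 3 3 3 3 3 3 3 3 2 3 3 2
 6 5 4 4 4 3 3 3 3 4 4 3 3 3 3 3 3 3 4 3 3 3 3 3 3 2 3 2 2
 4 3 4 5 5 4 3 3 3 3 3 3 3 3 4 5 5 5 5 4 3 3 3 3 3 3 3 2 2
 3 4 5 6 5 3 3 3 3 3 3 3 3 4 7 9 9 8 7 5 5 3 3 3 3 3 3 3 3
 3 3 4 4 4 3 3 3 3 3 3 3 3 4 6 9 9 8 6 6 6 4 3 3 3 3 3 3 3
 3 3 4 4 4 3 3 3 3 3 3 3 3 3 5 6 7 7 7 6 6 5 4 3 3 3 3 3 3
 3 4 5 5 4 3 3 3 3 3 3 3 3 3 4 4 5 6 7 8 7 5 4 3 3 3 3 3 3
 3 4 5 6 4 3 3 3 4 3 3 3 3 3 3 3 4 6 91110 7 4 3 3 3 3 3 3
```

The nose appears at about (229.5,238.8) top and (248.5,197) scene, close to the prediction. I'll triangulate the nose and groove and work out the correction.

```bash
cat > axis.py <<'E'
from h import *
np.set_printoptions(precision=4,suppress=True)
def fit(im,n,a,b):
    m=(im.min(2)>(178 if n=="top" else 155));yy,xx=np.nonzero(m);p=np.c_[xx,yy].astype(np.float32);a,b=np.array(a,float),np.array(b,float)
    for _ in range(3):
        u=(b-a)/np.linalg.norm(b-a);d=p-a;al=d@u;pe=d@[-u[1],u[0]];k=(abs(pe)<4.5)&(al>-4)&(al<np.linalg.norm(b-a))
        vx,vy,x0,y0=cv2.fitLine(p[k],cv2.DIST_L2,0,.01,.01).ravel();q=np.array([vx,vy]);q*=np.sign(q@u);o=np.array([x0,y0]);a,b=[o+q*((z-o)@q) for z in(a,b)]
    al=(p[k]-a)@q;return a,b,a+q*(np.percentile(al,0.5)-.3)
import sys
t,s=cv2.imread(sys.argv[1]),cv2.imread(sys.argv[2])
ta,tb,tn=fit(t,"top",(229.5,238.8),(252,235.8));sa,sb,sn=fit(s,"scene",(248.5,197),(258.5,206.5))
print(ta,tb,tn,sa,sb,sn)
pl=[]
for n,a,b in(("top",ta,tb),("scene",sa,sb)):
    o,d1=ray(n,a);_,d2=ray(n,b);N=np.cross(d1,d2);pl.append((N/np.linalg.norm(N),o))
ax=np.cross(pl[0][0],pl[1][0]);ax/=np.linalg.norm(ax);ax*=np.sign(ax[1])
nose=tri(sn,tn);A=np.array([pl[0][0],pl[1][0],[0,1,0]])
pt=np.linalg.solve(A,[pl[0][0]@pl[0][1],pl[1][0]@pl[1][1],nose[0][1]])
print("axis",ax,"yaw",np.arctan2(ax[1],ax[0]),"pt",pt,"nose",nose)
c=np.array([.5277,.160]);e=np.array([-.1457,.9893]);n=np.array([.9893,.1457])
d=pt[:2]-c;print("nose along from mouth",d@e+.03,"lateral(+x)",d@n,"z err",pt[2]-.075)
st=r.get_state();print(st["tool_pos"],(st["tool_pos"][:2]-c)@n)
E
python3 axis.py pics/p_t.png pics/p_s.png
```

```text
[229.5681 239.3689] [252.1041 236.669 ] [229.6888 239.3544] [249.5058 196.1098] [258.6134 206.3996] [249.1621 195.7214]
axis [-0.1272  0.9918 -0.0113] yaw 1.6983091938567345 pt [0.533  0.1042 0.0772] nose (array([0.5335, 0.1042, 0.0755]), np.float64(0.0006946895007402702))
nose along from mouth -0.02600080054134886 lateral(+x) -0.002906414634457978 z err 0.002160961781711601
[ 0.5549 -0.0386  0.0217] -0.002070104631686949
```

```bash
python3 steer.py '[[0,0,0.0024,0,0,0,0],[0,0.01,0.0024,0,0,0,0],[0,0.02,0.0024,0,0,0,0],[0,0.025,0.0024,0,0,0,0],[0,0.03,0.0024,0,0,0,0],[0,0.03,0.0024,0,0,0,0]]'; python3 ok.py 6 && python3 steer.py '[[0,0.005,0,0,0,0,0],[0,0.01,0,0,0,0,0],[0,0.015,0,0,0,0,0],[0,0.015,0,0,0,0,0]]'; python3 ok.py 6 && python3 steer.py '[[0,0.005,0,0,0,0,0],[0,0.01,0,0,0,0,0],[0,0.01,0,0,0,0,0]]'; python3 -c "
from h import *
print(delta([.5566,-.0359,.0215],1.717),r.get_state()['moment'])"
```

```text
clock: 13.5
tool_pos: [0.5535, -0.005, 0.0219]
eef_rot: [0.653, 0.757, 0.0, -0.0]
contact_force: [-0.1, -0.1, -1.9]
opening: 0.156
finger_force: 50.0
[ 0.5535 -0.005   0.0219] [-0.1 -0.1 -1.9]
clock: 13.9
tool_pos: [0.5514, 0.0097, 0.0219]
eef_rot: [0.653, 0.757, 0.0, -0.0]
contact_force: [0.3, 0.4, -2.0]
opening: 0.161
finger_force: 50.0
[0.5514 0.0097 0.0219] [ 0.3  0.4 -2. ]
clock: 14.2
tool_pos: [0.5499, 0.0196, 0.0219]
eef_rot: [0.653, 0.757, 0.0, -0.0]
contact_force: [-0.4, 0.6, -0.7]
opening: 0.161
finger_force: 50.0
(array([-0.05591734, -0.00149635,  0.00030431]), array([ 0.00026058, -0.00087314,  0.00128923])) [-0.03587178 -0.06196318  0.05761425]
```

```bash
python3 steer.py '[[0,0.004,0,0,0,0,0],[0,0.008,0,0,0,0,0],[0,0.012,0,0,0,0,0],[0,0.016,0,0,0,0,0],[0,0.016,0,0,0,0,0]]'; python3 ok.py 15 && python3 steer.py '[[0,0.005,0,0,0,0,0],[0,0.01,0,0,0,0,0],[0,0.015,0,0,0,0,0],[0,0.02,0,0,0,0,0],[0,0.02,0,0,0,0,0]]'; python3 ok.py 15
```

```text
clock: 14.7
tool_pos: [0.5476, 0.0333, 0.0218]
eef_rot: [0.654, 0.757, -0.001, 0.0]
contact_force: [1.0, -2.9, -1.4]
opening: 0.161
finger_force: 50.0
[0.5476 0.0333 0.0218] [ 1.  -2.9 -1.4]
clock: 15.2
tool_pos: [0.5448, 0.0519, 0.0218]
eef_rot: [0.654, 0.756, -0.001, 0.001]
contact_force: [1.4, -5.3, -1.4]
opening: 0.161
finger_force: 50.0
[0.5448 0.0519 0.0218] [ 1.4 -5.3 -1.4]
```

The plunger is riding on the shank, and about 31 mm remains.

```bash
python3 steer.py '[[0,0.005,0,0,0,0,0],[0,0.01,0,0,0,0,0],[0,0.015,0,0,0,0,0],[0,0.02,0,0,0,0,0],[0,0.022,0,0,0,0,0],[0,0.022,0,0,0,0,0]]'; python3 ok.py 15 && python3 steer.py '[[0,0.003,0,0,0,0,0],[0,0.006,0,0,0,0,0],[0,0.006,0,0,0,0,0]]'>/dev/null; python3 ok.py 15 && python3 steer.py '[[0,0.002,0,0,0,0,0],[0,0.003,0,0,0,0,0],[0,0.003,0,0,0,0,0]]' >/dev/null; python3 ok.py 15
```

```text
clock: 15.8
tool_pos: [0.5419, 0.0749, 0.0219]
eef_rot: [0.654, 0.756, -0.0, 0.001]
contact_force: [0.2, -2.0, -1.1]
opening: 0.158
finger_force: 50.0
[0.5419 0.0749 0.0219] [ 0.2 -2.  -1.1]
[0.5409 0.0793 0.0217] [ 2.7 -5.7 -2. ]
[0.5408 0.0792 0.0216] [  3.5 -10.7  -1.8]
```

```bash
python3 steer.py '[[0,0.002,0,0,0,0,0],[0,0.004,0,0,0,0,0],[0,0.004,0,0,0,0,0]]'>/dev/null; python3 ok.py 25 && python3 steer.py '[[0,0.002,0,0,0,0,0],[0,0.004,0,0,0,0,0],[0,0.004,0,0,0,0,0]]'>/dev/null; python3 ok.py 25
python3 - <<'E'
from h import *
t=r.snapshot("top")[:,:,::-1];s=r.snapshot("scene")[:,:,::-1];cv2.imwrite("pics/i_t.png",t);cv2.imwrite("pics/i_s.png",s)
z=lambda im,x,y,w,h:cv2.resize(im[y:y+h,x:x+w],(400,300),interpolation=cv2.INTER_CUBIC)
cv2.imwrite("pics/i.png",np.hstack([z(t,172,205,96,72),z(s,200,150,96,72)]))
c=C["top"];K=np.array([[c["fx"],0,c["cx"]],[0,c["fy"],c["cy"]],[0,0,1]])
h=np.array([.5277,.160]);e=np.array([-.1457,.9893])
for k in(-.03,.03,.05,.065):print(k,cv2.projectPoints(np.array([[*(h+k*e),.075]]),c["rvec"],c["tvec"],K,np.array([c["k1"],0,0,0,0.]))[0].ravel())
E
```

```text
[0.5407 0.079  0.0215] [  5.4 -16.7  -1.2]
[0.5406 0.0789 0.0215] [  6.7 -24.3  -1.9]
-0.03 [217.19386915 239.78376473]
0.03 [188.64581962 243.69630896]
0.05 [179.14884763 244.99600657]
0.065 [172.03391274 245.96909446]
```

View pics/i.png

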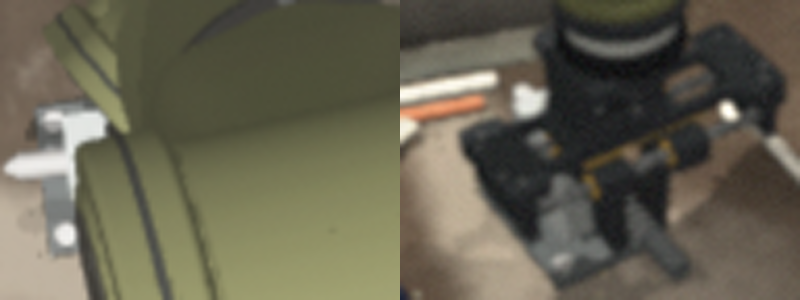

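The top view shows the nose out of the back at about (173,245), against (172,246) predicted for home. With 24 N and no motion, the collar is seated. I'll relax the push, release and go straight up.

```bash
python3 steer.py '[[0,-0.004,0,0,0,0,0],[0,-0.008,-0.001,0,0,0,0],[0,-0.009,-0.002,0,0,0,0],[0,-0.009,-0.002,0,0,0,0]]'; python3 steer.py '[[1,0,0,0,0,0,0],[1,0,0,0,0,0,0],[1,0,0,0,0,0,0],[1,0,0,0,0,0,0],[1,0,0,0,0,0,0],[1,0,0,0,0,0,0],[1,0,0,0,0,0,0]]'; python3 steer.py '[[1,-0.005,0,-0.03,0,0,0],[1,-0.01,0,-0.08,0,0,0],[1,-0.02,0,-0.13,0,0,0],[0,-0.03,0,-0.18,0,0,0],[0,-0.03,0,-0.2,0,0,0],[0,-0.03,0,-0.2,0,0,0]]'; python3 ok.py 5; python3 -c "
from plant import r; print(r.get_state()['q'])"
```

```text
clock: 17.5
tool_pos: [0.5405, 0.0791, 0.0219]
eef_rot: [0.655, 0.755, -0.001, 0.003]
contact_force: [5.8, -9.7, -3.1]
opening: 0.158
finger_force: 50.1
clock: 18.2
tool_pos: [0.5383, 0.0835, 0.0218]
eef_rot: [0.654, 0.757, 0.0, -0.0]
contact_force: [0.3, -0.1, 1.3]
opening: 0.77
finger_force: 0.0
clock: 18.8
tool_pos: [0.5451, 0.0538, 0.2254]
eef_rot: [0.654, 0.756, 0.003, 0.002]
contact_force: [0.2, 0.1, -0.8]
opening: 0.753
finger_force: 0.0
[0.5451 0.0538 0.2254] [ 0.2  0.1 -0.8]
[ 0.11861214  0.58590689 -0.49331374  1.77192625  0.35291909  0.86447462
 -0.39052062]
```

Rod released. Next: close the fingers and come down on the mouth side of the lever.

```bash
python3 steer.py '[[0,0.0,-0.002,0,0,0,0],[0,0,-0.002,0,0,0,0],[0,0,-0.002,0,0,0,0],[0,0,-0.002,0,0,0,0],[0,0,-0.002,0,0,0,0],[0,0.02,-0.002,0.03,0,0,0],[0,0.04,-0.002,0.06,0,0,0],[0,0.04,-0.002,0.1,0,0,0],[0,0.04,-0.002,0.1,0,0,0],[0,0.04,-0.002,0.1,0,0,0]]'; python3 ok.py 5
python3 - <<'E'
from h import *
st=r.get_state()["tool_pos"];d=st[:2]-[.5289,.1521];print("s",d@[-.1457,.9893],"lat",d@[.9893,.1457],"z",st[2]+.035)
E
```

```text
clock: 19.8
tool_pos: [0.5348, 0.0926, 0.1218]
eef_rot: [0.654, 0.757, -0.001, -0.0]
contact_force: [0.7, 0.3, 0.1]
opening: 0.006
finger_force: 0.0
[0.5348 0.0926 0.1218] [0.7 0.3 0.1]
s -0.05973826715493476 lat -0.0028747948926551962 z 0.15683988078018163
```

```bash
python3 steer.py '[[0,0.012,0.002,-0.006,0,0,0],[0,0.024,0.002,-0.008,0,0,0],[0,0.036,0.002,-0.008,0,0,0],[0,0.046,0.002,-0.008,0,0,0],[0,0.056,0.002,-0.008,0,0,0],[0,0.067,0.002,-0.007,0,0,0]]'; python3 ok.py 15 && python3 steer.py '[[0,0.01,0,0.004,0,0,0],[0,0.02,0,0.009,0,0,0],[0,0.027,0,0.016,0,0,0],[0,0.033,0,0.023,0,0,0],[0,0.037,0,0.03,0,0,0],[0,0.04,0,0.037,0,0,0],[0,0.041,0,0.041,0,0,0]]'; python3 ok.py 20 && python3 steer.py '[[0,0,0,0.003,0,0,0],[0,0,0,0.006,0,0,0],[0,0,0,0.006,0,0,0]]' >/dev/null; python3 ok.py 20
```

```text
clock: 20.4
tool_pos: [0.5275, 0.1594, 0.1289]
eef_rot: [0.654, 0.757, -0.0, 0.001]
contact_force: [1.6, -2.8, -1.4]
opening: 0.004
finger_force: 1.2
[0.5275 0.1594 0.1289] [ 1.6 -2.8 -1.4]
clock: 21.1
tool_pos: [0.5214, 0.1999, 0.0884]
eef_rot: [0.654, 0.757, -0.0, 0.001]
contact_force: [-6.0, -7.3, 35.9]
opening: 0.005
finger_force: 18.2
[0.5214 0.1999 0.0884] [-6.  -7.3 35.9]
[0.5214 0.1999 0.0884] [-6.  -7.3 35.9]
```

35.9 N against the 2–3 N the lever takes, with the height matching the stop: the lever is over. I'll retreat up and check with the cameras numerically.

```bash
python3 steer.py '[[0,0,0,-0.03,0,0,0],[0,-0.03,0,-0.07,0,0,0],[0,-0.08,0,-0.1,0,0,0],[0,-0.13,0,-0.1,0,0,0],[0,-0.18,0,-0.1,0,0,0],[0,-0.23,0,-0.1,0,0,0],[0,-0.28,0,-0.1,0,0,0],[0,-0.28,0,-0.1,0,0,0]]'; python3 ok.py 5
python3 - <<'E'
from h import *
np.set_printoptions(precision=4,suppress=True)
t=r.snapshot("top")[:,:,::-1];s=r.snapshot("scene")[:,:,::-1];cv2.imwrite("pics/e_t.png",t);cv2.imwrite("pics/e_s.png",s)
b=np.array([.5289,.1521,.108]);e=np.array([-.1457,.9893,0])
def proj(n,P):
    c=C[n];K=np.array([[c["fx"],0,c["cx"]],[0,c["fy"],c["cy"]],[0,0,1]])
    return cv2.projectPoints(np.array([P],float),c["rvec"],c["tvec"],K,np.array([c["k1"],0,0,0,0.]))[0].ravel()
for th in(1.0,1.3,1.4,1.55):
    f=th-.17;print(th,[proj(n,b+R*(np.sin(f)*e+[0,0,np.cos(f)])) for n in C for R in(.033,.077)])
print("mouth, collar back, tail end",[proj("top",b-[0,0,.033]+k*e) for k in(-.022,-.030,-.130)],"nose",proj("top",b-[0,0,.033]+.073*e))
for n,im,(x0,y0,w,h) in(("top",t,(164,228,70,26)),("scene",s,(205,150,60,45))):
    print(n,x0,y0)
    for row in im[y0:y0+h,x0:x0+w].max(2):print("".join(f"{k//26}" for k in row))
E
```

```text
clock: 21.9
tool_pos: [0.5619, -0.0854, 0.1867]
eef_rot: [0.658, 0.753, -0.002, 0.001]
contact_force: [-0.4, -0.6, -0.2]
opening: 0.004
finger_force: 0.0
[ 0.5619 -0.0854  0.1867] [-0.4 -0.6 -0.2]
1.0 [array([234.4193, 164.4725]), array([227.4006, 149.1334]), array([190.568, 240.155]), array([171.2527, 240.9066])]
1.3 [array([233.5872, 165.7676]), array([225.6167, 152.4312]), array([188.5483, 240.936 ]), array([166.8173, 242.7446])]
1.4 [array([233.4302, 166.4025]), array([225.3055, 153.9775]), array([188.1943, 241.1703]), array([166.1272, 243.286 ])]
1.55 [array([233.312 , 167.5225]), array([225.107 , 156.6544]), array([187.9728, 241.4893]), array([165.8355, 244.0134])]
mouth, collar back, tail end [array([217.1874, 239.7672]), array([220.9988, 239.2442]), array([268.6845, 232.6884])] nose [172.0277 245.9525]
top 164 228
4444444444433333333333333333333333333333333334444555433334688764434444
4444444444433333333333333333333333333344444445567787433334566654334444
4444444444433333333333333333334444444444445556688888533344566544334444
44444444444433333334444444455556776555555456666888886
[... 3638 characters left out ...]
76667788887654432111111111111
567777777777776554689988643445677778887765443333211111111111
677777777777764322478887643344578888776555544444321111111111
677777777777763211357766432344567876554577765444432111111111
677777777777763111235554333444455654445788876544443211111111
677777777777764211124554433444444444457887655444444321111111
667777777777765311245655433344444433578875444444444432111111
667777777777766533456665443344444434577754444334444443211111
667777777776666655666554444444444444676544444433344544321111
666777777766666666665444444444444444665444444443345555432111
666777777776666667765444444444444444554334444444344555554211
666677777777665567765444444444444444444333445555434455555421
```

The lever's dark grip runs from (226,157) to (231,166) in the scene view, matching the 1.55 rad prediction. In the top view the collar spans 218–221 px against the mouth, with 217–221 predicted for home. The gripper is clear, so I'll hand in.

```bash
python3 -c "
from plant import r
print(r.finish_job())"
```

```text
the job is handed in; nothing more can be done
None
```

I slid the rod into the holder until its collar met the face, flipped the lever over to its stop, let go and handed the job in at about 22 s; the hand-in returned no verdict, and the plunger was never read directly.

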